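Index the sample wheel and take a reading

ROBOT

A 6-joint arm with a two-finger parallel gripper is mounted at the origin on the work surface. World frame = base frame: x ahead of the robot, y to its left, z up, the work surface at z = 0. Lengths are in m, angles in rad, forces in N, time in s.
With the tool pointing down it reaches from about 0.375 to 0.975 m from the base axis. Payload 3.8 kg.
Tool frame: the origin (TCP) lies midway between the tips of the shut fingers; the grasp point (between the pads) lies 19 mm behind it; z points along the fingers, y is the line along which they close (so a half turn about z gives the same grasp; the last joint's range is limited). The gripper opens to 85 mm and grips with 20 to 120 N. Pads are 22 mm wide; open, the fingers measure 114 mm over their backs; the gripper's body (76 mm by 85 mm) begins 54 mm behind the grasp point. The pads swing forward as they close: fully open they stand 13 mm farther back than shut.
Start: joints at [1.197, 0.264, 1.604, -0, 1.274, -0.037], TCP at [0.223, 0.637, 0.231] pointing down, gripper open.
Joint ranges: [-2.63, 2.63], [-0.94, 2.18], [0.31, 2.57], [-1.31, 4.45], [0, 2.66], [-2.55, 2.55]. Speed limits (rad/s): [2.57, 2.57, 3.14, 3.14, 3.14, 3.14].

INTERFACE

Orientations are given as a rotation vector (axis times angle).
In Python, from workcell import * gives the robot as it stands. The module is installed in compiled form; this text tells all that it offers.
- The arm moves only by the tool apply_moves, never from a script. Its arguments are lists of equal length, an entry for each row: "fingers": the opening, from 0 (shut) to 1 (fully open); "travel": the shift along the tool's x, y, z normalised to -1 to 1, where 1 is 0.05 m, a list of three; "rotation": the turn, a rotation vector about the tool's x, y, z normalised to -1 to 1, where 1 is 6 degrees, a list of three. In form: {"fingers": [fingers, ...], "travel": [[dx, dy, dz], ...], "rotation": [[ax, ay, az], ...]}. A call has 1 to 12 rows; each row shifts and turns the commanded pose from where the row before left it, along the tool's axes as they then stand; what a row does not reach is not made up. A row lasts 1/10 s, in which the tool goes at most 50 mm and 8.59 degrees, less where a joint would pass 70% of its speed; a pose out of reach is approached as far as the arm can. A call with a number of a shift or a turn outside -1 to 1 is refused whole. A call with a gripper value outside its range is refused whole. The fingers move at their own pace and stop on an object; "newtons" is the grip in N (left out, the last holds). Time passes only in rows, so rows that do not move let the fingers close. It gives the time, the measured TCP pose, the force, the opening and the grip force at its end, in the units of the state.
- read_state(): the state, without advancing time (a new reading comes with each control period).
- read_camera(name): name is "scene" or "top" or "wrist"; returns a dict with "image" (480x640x3 uint8, red, green, blue), "fx", "fy", "cx", "cy" (pixels), "extrinsics" (4x4, takes a point from world to camera coordinates). Camera axes: x right, y down, z forward; pixel columns grow to the right and rows downward; lengths in m; the calibration is good to about 2 mm. A picture is of the moment at which its call begins. There is no depth.
- finish_job(): hands the job in; it is judged then, once.
Trained networks look in the newest picture that a camera, given by its name, has taken for a name from the list of things; names that differ only in an ending like _2 or _b are one class to them, and where a whole thing is asked for, a point or a joint stands for the part that bears it (a point fixed in the world has none). Each returns a list of dicts, best first, with "p" (0 to 1); they miss things now and then, are a little off and sometimes report something else, mostly with a low value. They report only what shows in the picture. A call takes as long as a camera call. They do not tell look-alikes from the thing itself.
- regions_of(camera, name): "mask" (480x640 bool, what is visible of it) and "bbox" ([left, top, width, height] in pixels, round what is visible of it).
- tip_of(camera, name): "location" ([column, row] in pixels: a listed point, or the origin of a listed thing).
The state is a dict: "time": time; "q": joint angles; "joint_vel": joint speeds; "joint_torque": joint torques, N m; "tool_pos": TCP position; "tcp_rot": TCP orientation; "wrist_force": force on the tool from outside, world axes, zero at the start; "torque": the same for the moment, N m; "width": opening from 0.0 (shut) to 1.0 (fully open); "grip_force": force on a finger pad.
Only numpy, scipy, OpenCV 4.12 (cv2) and the standard library are available. Lean on these libraries where they do the work, as an engineer would, in place of code of your own. Each camera call takes 0.05 s, during which the arm holds its last target. There are 200 camera calls.

TASK

Push on a spoke of the four-armed sample wheel with a fingertip to turn it until the tall vial stands squarely in front of the reader's window, and leave it there at rest. Then, and only then, press the reader's push button all the way down with a fingertip, let it come back up and move clear. Leave the vials in their cups without touching them, and do not disturb the bottle, beaker and jar beside the work.

Things in the scene. Friction and masses are not known exactly. Their poses are not given: they have to be found in the camera images.
- axle (a point): a point on the wheel's upright axis, 76 mm above the table, that stays in place; its own y axis points level straight to the reader's window. The wheel: aluminium hub (radius 22 mm, top 80 mm above the table) with four level spokes 90 degrees apart, each ending in a round grey cup; one cup is empty, three hold a vial each
- wheel (a joint): turn of the wheel (rad), 0 at the start whatever its position, growing anticlockwise seen from above; no stops within a turn. Light friction (about 1 N of push at 75 mm from the axis); it stays where it is left
- carousel: the wheel's fixed steel foot, 60 mm diameter; origin on the axis 12 mm above the table. Spokes above it: bars 16 mm wide, from 60 to 76 mm above the table, bare from 22 to 117 mm from the axis, open air below down to the base plate (top 12 mm above the table). Cups: outer radius 17.5 mm, centre 135 mm from the axis, rim 72 mm and inner floor 34 mm above the table
- tall_vial: the tall vial, 80 mm high, clear glass with a black cap, 25 mm diameter, standing loose in one of the cups with 1.5 mm of play, its top 114 mm above the table; origin at the centre of its underside, z up. Its spoke runs from the axle to it
- short_vial_a: a short vial like the tall one but 52 mm high, loose in another cup, its top 86 mm above the table; origin at the centre of its underside, z up
- short_vial_b: another short vial, the same as short_vial_a, in a third cup; origin at the centre of its underside, z up
- window_spot (a point): where a cup's centre stands when squarely in front of the reader's window: 135 mm from the axis, at the height of the cups' inner floor (34 mm). The reader is a dark grey box with a pale top on the same base plate, 120 mm wide, 100 mm deep, its top 104 mm above the table, its window face 30 mm beyond this point
- button_top (a point): centre of the top of the reader's white round push button (26 mm diameter, on a black housing) on the pale top of the reader, 225 mm from the axle; pressed straight down, with 6 mm travel
- button (a joint): how far the button is pressed: 0 up, 0.006 m fully down; a spring (about 4 N when fully down) brings it back
- wash_bottle: white wash bottle with blue cap and bent spout, 68 mm diameter, 178 mm high, loose, to be left alone; origin at the centre of its underside
- beaker: empty open glass beaker, 66 mm diameter, 85 mm high, loose, to be left alone; origin at the centre of its underside
- jar: amber jar with black lid, 60 mm diameter, 75 mm high, loose, to be left alone; origin at the centre of its underside
There are look-alikes about, which are no part of the job. What is shaped like the tall_vial but purple is not meant.

How it is judged:
By the outcome, as a careful person would: the job done as asked, in the order asked, and still so for the second after the job is handed in, with the robot touching nothing.
It also fails if it takes over 70 s, if anything falls off the work surface, if the arm or the gripper's body presses on something with over 40 N, if the wrist force passes 120 N, or if a joint passes its speed limit or range.

## Working session

There is one attempt and no reset: what is moved stays moved. The work goes in short steps, Python scripts to look and compute and a tool call to move; the robot and the scene stay as the last step left them, time stands still between calls to the robot, and variables do not carry over. Pictures are saved under pics/ and viewed, at most 13 in all, crops included, and the job is handed in when it is done.

Besides the shell and the picture viewer there is one more tool, called after "Call:" as name(argument=value, ...) on one line, values as JSON. apply_moves: Moves the arm, as the interface text tells. Scaled input: -1 to 1 covers 0.05 m each way for a shift and 6 degrees each way for a turn. Its arguments: {"type":"object","properties":{"fingers":{"type":"array","items":{"type":"number"}},"travel":{"type":"array","items":{"type":"array","items":{"type":"number"}}},"rotation":{"type":"array","items":{"type":"array","items":{"type":"number"}}},"newtons":{"type":"number"}},"required":["fingers","travel","rotation"]}

```bash
mkdir -p pics; cat > h.py <<'E'
import numpy as np, cv2
from workcell import *
def ray(c,uv):
    E=np.array(c["extrinsics"]);R=E[:3,:3];t=E[:3,3]
    d=R.T@np.array([(uv[0]-c["cx"])/c["fx"],(uv[1]-c["cy"])/c["fy"],1.]);return -R.T@t,d
def at_z(c,uv,z):
    o,d=ray(c,uv);return o+d*(z-o[2])/d[2]
def proj(c,p):
    E=np.array(c["extrinsics"]);q=E[:3,:3]@np.array(p)+E[:3,3]
    return [round(float(c["fx"]*q[0]/q[2]+c["cx"]),1),round(float(c["fy"]*q[1]/q[2]+c["cy"]),1)]
def save(c,n): cv2.imwrite("pics/"+n,cv2.cvtColor(c["image"],cv2.COLOR_RGB2BGR))
E
python3 - <<'E'
from h import *
Z=dict(axle=.076,tall_vial=.034,short_vial_a=.034,window_spot=.034,button_top=None,wash_bottle=0,beaker=0,jar=0,carousel=.012)
for n in("top","scene"):
    c=read_camera(n);save(c,n+"0.png")
    print(n,ray(c,(320,240))[0].round(3))
    for k,z in Z.items():
        for d in tip_of(n,k)[:4]:
            print(k,round(d["p"],2),np.round(d["location"],1),at_z(c,d["location"],.115 if z is None else z).round(4))
s=read_state();print(s["time"],s["tool_pos"],s["tcp_rot"])
E
```

```text
top [ 0.41  -0.037  1.19 ]
axle 0.73 [349.4 246.2] [ 0.5526 -0.1476  0.076 ]
axle 0.32 [472.6 255.3] [ 0.532  -0.4674  0.076 ]
tall_vial 0.6 [428.9 279.9] [ 0.4696 -0.3634  0.034 ]
tall_vial 0.6 [430.  250.1] [ 0.5495 -0.3689  0.034 ]
tall_vial 0.58 [401.  253.6] [ 0.5393 -0.2904  0.034 ]
tall_vial 0.39 [349.1 301.9] [ 0.4101 -0.1503  0.034 ]
short_vial_a 0.63 [347.5 301.8] [ 0.4103 -0.1461  0.034 ]
short_vial_a 0.49 [351.6 204.1] [ 0.6737 -0.1583  0.034 ]
window_spot 0.96 [304.8 232.6] [ 0.5937 -0.0316  0.034 ]
button_top 0.6 [270.2 209.9] [0.6378 0.0558 0.115 ]
wash_bottle 0.98 [159.7 265.3] [0.5047 0.3629 0.    ]
beaker 0.93 [174.1 223.8] [0.6199 0.3303 0.    ]
jar 0.95 [475.2 254. ] [ 0.544  -0.5042  0.    ]
jar 0.4 [271.2 211.2] [0.6585 0.0629 0.    ]
carousel 0.81 [348.6 249.2] [ 0.5525 -0.1517  0.012 ]
carousel 0.17 [162.6 263. ] [0.51   0.3514 0.012 ]
scene [ 1.294 -0.506  0.705]
axle 0.66 [273.1 252.6] [ 0.5559 -0.1591  0.076 ]
tall_vial 0.96 [159.2 296.5] [ 0.5145 -0.4     0.034 ]
tall_vial 0.71 [180.3 316.6] [ 0.5919 -0.3821  0.034 ]
tall_vial 0.66 [217.7 284.2] [ 0.5417 -0.2846  0.034 ]
short_vial_a 0.64 [300.3 305.4] [ 0.6872 -0.169   0.034 ]
short_vial_a 0.61 [253.4 236.1] [ 0.4248 -0.1463  0.034 ]
window_spot 0.94 [333.3 260. ] [ 0.6011 -0.0339  0.034 ]
button_top 0.6 [377.5 221.7] [0.6235 0.0652 0.115 ]
wash_bottle 0.95 [429.3 209.2] [0.5185 0.3339 0.    ]
beaker 0.61 [456.6 228.6] [0.6244 0.3301 0.    ]
jar 0.57 [116.2 338.3] [ 0.5478 -0.5004 -0.    ]
jar 0.41 [432.4 205.3] [0.508  0.3548 0.    ]
carousel 0.69 [274.4 273.3] [ 0.5491 -0.156   0.012 ]
1.0 [0.22304122 0.63709199 0.23131547] [5.26446673e-01 3.09715889e+00 7.16652898e-05]
```

View pics/top0.png

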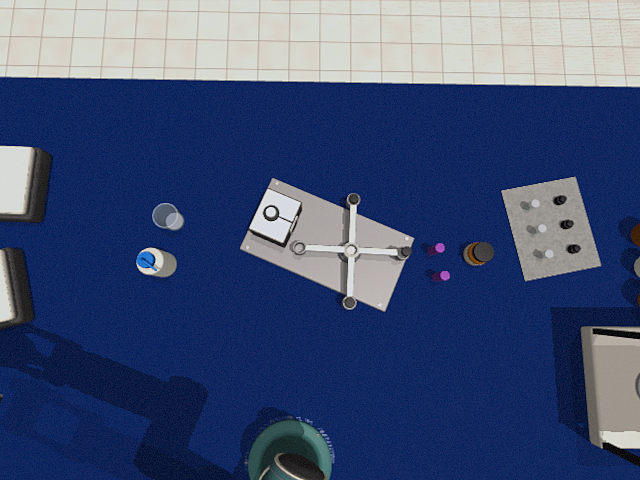

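View pics/scene0.png

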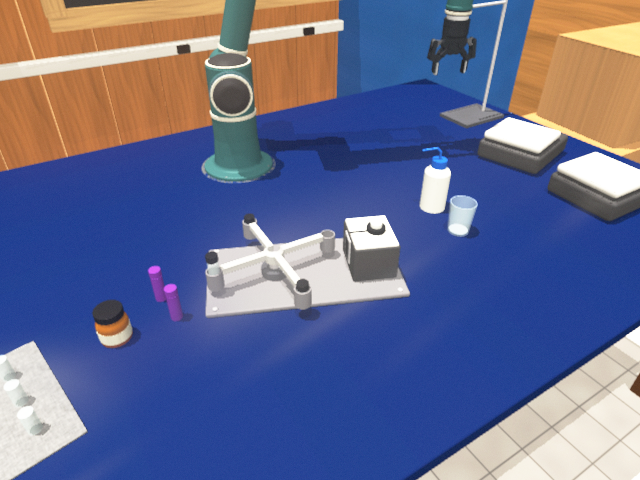

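The scene view shows the tall vial in the wheel's -y cup (scene 213,265; top 403,253), standing clearly higher than the other two. The things it could be mistaken for are:
- short vials: top (353,200) and (349,302)
- purple look-alikes: top (438,248) and (442,276)
- rack pieces: top (535,205) and others near it

I choose the capped one at top (403,253). The empty cup is at (300,247). I'll raise the arm and go above the wheel for a close look.

Call:
apply_moves(fingers=[0,0,0,0,0,0,0,0,0,0,0,0], travel=[[0,0,-0.8],[0,0,-0.8],[0,0,-0.8],[-0.57,-0.54,0],[-0.57,-0.54,0],[-0.57,-0.54,0],[-0.57,-0.54,0],[-0.57,-0.54,0],[-0.57,-0.54,0],[-0.57,-0.54,0],[-0.57,-0.54,0],[-0.57,-0.54,0]], rotation=[[0,0,0],[0,0,0],[0,0,0],[0,0,0],[0,0,0],[0,0,0],[0,0,0],[0,0,0],[0,0,0],[0,0,0],[0,0,0],[0,0,0]])

```text
time: 2.2
tool_pos: [0.3853, 0.3215, 0.3515]
tcp_rot: [0.526, 3.097, 0.001]
wrist_force: [1.1, 0.1, -0.6]
width: 0.003
grip_force: 0.0
```

Call:
apply_moves(fingers=[0,0,0,0,0,0,0,0,0,0,0,0], travel=[[-0.57,-0.54,0],[-0.57,-0.54,0],[-0.57,-0.54,0],[-0.57,-0.54,0],[-0.57,-0.54,0],[-0.57,-0.54,0],[-0.57,-0.54,0],[-0.57,-0.54,0],[-0.57,-0.54,0],[-0.57,-0.54,0],[-0.57,-0.54,0],[0,0,0]], rotation=[[0,0,0],[0,0,0],[0,0,0],[0,0,0],[0,0,0],[0,0,0],[0,0,0],[0,0,0],[0,0,0],[0,0,0],[0,0,0],[0,0,0]])

```text
time: 3.4
tool_pos: [0.5839, -0.0651, 0.3506]
tcp_rot: [0.533, 3.096, -0.003]
wrist_force: [-0.5, 0.3, -0.2]
width: 0.001
grip_force: 0.0
```

```bash
python3 - <<'E'
from h import *
s=read_state();print(s["time"],s["tool_pos"],s["tcp_rot"],s["q"])
n="wrist";c=read_camera(n);save(c,n+"0.png")
print(np.array(c["extrinsics"]).round(3).tolist(),ray(c,(320,240))[0],c["fx"])
for k,z in dict(axle=.076,tall_vial=.034,short_vial_a=.034,window_spot=.034,button_top=.118,carousel=.012).items():
    for d in tip_of(n,k)[:4]:
        print(k,round(d["p"],2),np.round(d["location"],1),at_z(c,d["location"],z).round(4))
E
```

```text
3.4 [ 0.58391049 -0.06506329  0.35059524] [ 5.33318018e-01  3.09580638e+00 -2.91336087e-03] [-0.15226256  0.04787722  1.63535563 -0.00186969  1.45821089 -1.38165567]
[[0.335, 0.942, -0.002, -0.134], [0.892, -0.317, 0.322, -0.621], [0.303, -0.11, -0.947, 0.31], [0.0, 0.0, 0.0, 1.0]] [ 0.50531438 -0.03653984  0.49345489] 394.0926672780635
tall_vial 0.87 [130.3 208.5] [ 0.539  -0.2871  0.034 ]
tall_vial 0.87 [ 82.8 232.1] [ 0.546  -0.3562  0.034 ]
tall_vial 0.7 [ 46.2 189.8] [ 0.4855 -0.3699  0.034 ]
short_vial_a 0.88 [271.6 275.6] [ 0.6772 -0.1598  0.034 ]
short_vial_a 0.75 [190.7  51.4] [ 0.4081 -0.1449  0.034 ]
window_spot 0.73 [352.6 182.2] [ 0.5981 -0.0262  0.034 ]
button_top 0.7 [449.3 201.3] [0.6304 0.0548 0.118 ]
carousel 0.64 [237.2 170.2] [ 0.5415 -0.1535  0.012 ]
```

View pics/wrist0.png

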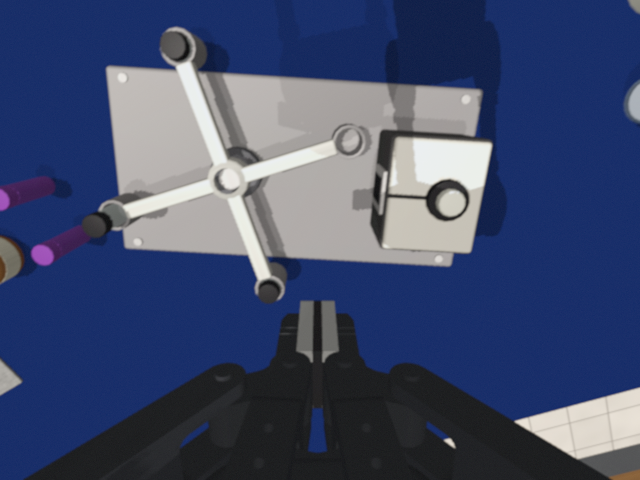

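This close view confirms the choice: the tall vial's cup is at about (117,213) with its black cap at (97,224), and the purple ones stand off the wheel. The empty cup is at (349,140), the hub at (230,178), and the white button at (450,201) with the window line at (387..430,196).

```bash
python3 - <<'E'
from h import *
n="wrist";c=read_camera(n)
im=c["image"][20:320,60:510];cv2.imwrite("pics/w0crop.png",cv2.resize(cv2.cvtColor(im,cv2.COLOR_RGB2BGR),(795,530),interpolation=cv2.INTER_CUBIC))
P=lambda u,v,z:at_z(c,(u,v),z)[:2]
hub=P(230,179,.080);e=P(349,140,.072)
print("hub",hub,"empty",e,np.linalg.norm(e-hub))
a,b=P(387,196,.104),P(430,197,.104);print("line",a,b,np.degrees(np.arctan2(*(b-a)[::-1])))
for z in(.110,.115,.12,.125):
    p=P(450,202,z);print(z,p,np.linalg.norm(p-hub),np.degrees(np.arctan2(*(p-hub)[::-1])))
# plate corners at z .012
C=[P(*q,.012) for q in((108,66),(482,90),(451,266),(126,248))]
for i in range(4):
    d=C[(i+1)%4]-C[i];print("edge",np.linalg.norm(d).round(4),np.degrees(np.arctan2(d[1],d[0])))
R=[P(*q,.104) for q in((393,134),(491,142),(471,253),(382,247))]
for i in range(4):
    d=R[(i+1)%4]-R[i];print("rdr",np.linalg.norm(d).round(4),np.degrees(np.arctan2(d[1],d[0])))
for q in((354,200),(349,302),(403,252)):pass
d=e-hub;print("empty ang",np.degrees(np.arctan2(d[1],d[0])))
E
```

```text
hub [ 0.54139721 -0.14238085] empty [ 0.54545295 -0.01130294] 0.13114063109654275
line [0.60713504 0.00657629] [0.6224119  0.04724562] 69.41201655584727
0.11 [0.63210126 0.06363257] 0.22509720668142014 66.23695935422832
0.115 [0.63042737 0.06238903] 0.22328697486529975 66.5014860628783
0.12 [0.62875349 0.06114549] 0.22148158024473258 66.77033112939304
0.125 [0.62707961 0.05990196] 0.21968114207960301 67.04358903551993
edge 0.4244 67.36413357532476
edge 0.2178 -22.30093300667269
edge 0.4265 -112.6379135530482
edge 0.2178 157.15616051595472
rdr 0.0953 66.27510247283658
rdr 0.1144 -21.689862910018046
rdr 0.0948 -113.31667497837797
rdr 0.1151 158.55959129386605
empty ang 88.22775203483383
```

View pics/w0crop.png

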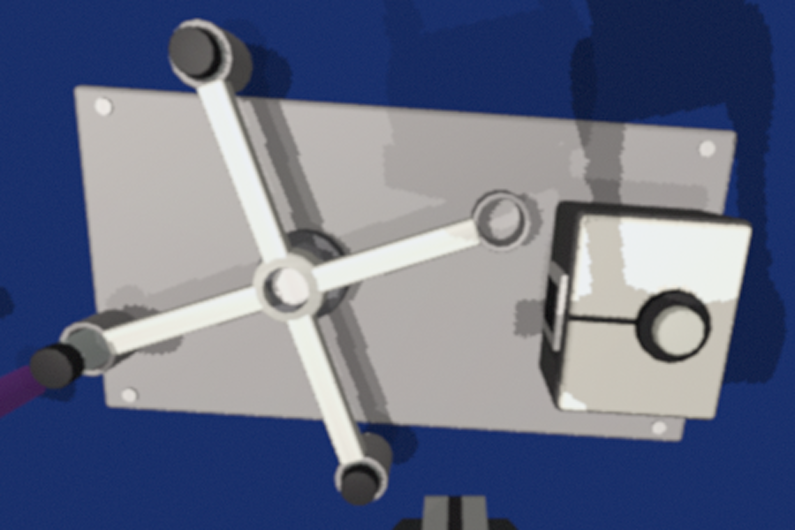

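```bash
python3 - <<'E'
import cv2,numpy as np
a=cv2.imread("pics/top0.png")[170:320,235:420];b=cv2.imread("pics/scene0.png")[195:315,195:415]
f=cv2.INTER_CUBIC
a=cv2.resize(a,None,fx=2.1,fy=2.1,interpolation=f);b=cv2.resize(b,None,fx=1.8,fy=1.8,interpolation=f)
o=np.zeros((600,400,3),np.uint8);o[:a.shape[0],:a.shape[1]]=a;o[330:330+b.shape[0],:b.shape[1]]=b
# side by side, larger
a=cv2.resize(cv2.imread("pics/top0.png")[175:315,240:415],None,fx=4,fy=4,interpolation=f)
cv2.imwrite("pics/topz.png",a);print(a.shape)
E
```

```text
(560, 700, 3)
```

View pics/topz.png

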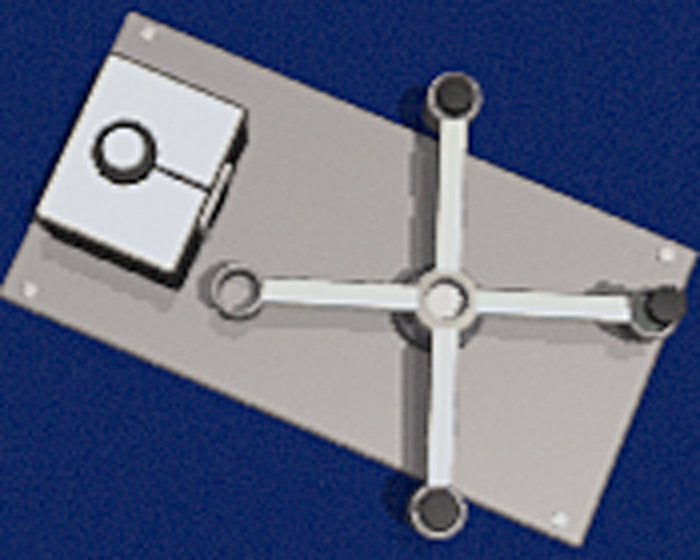

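The zoomed top view shows the hub at (351,249), empty cup (299,248), short-vial cups (353,199) and (349,303), tall cup (404,253) and button (271,213). I'll fit the known geometry to both views.

```bash
cat > fit.py <<'E'
from h import *
from scipy.optimize import least_squares
ct=read_camera("top");cw=read_camera("wrist")
T=lambda u,v:(240+u/4-.4,175+v/4-.4); W=lambda u,v:(60+u/1.767-.3,20+v/1.767-.3)
top=dict(hub=T(445,298),c0=T(237,291),c1=T(437,511),c3=T(453,97),c2=T(655,312),btn=T(125,152),win=T(212,190),pl=[T(132,12),T(700,256),T(580,546),T(0,296)])
wr=dict(hub=W(289,285),c0=W(501,220),c1=W(199,54),c3=W(361,480),c2=W(88,347),btn=W(680,330),win=W(570,318),pl=[W(735,131),W(75,86),W(107,405),W(680,440)])
def model(p):
    x,y,th,ph,hb=p[:5];A=np.array([x,y]);u=lambda a:np.array([np.cos(a),np.sin(a)])
    m={"hub":[*A,.08],"btn":[*(A+.225*u(ph)),hb],"win":[*(A+.165*u(ph)),.104]}
    for i in range(4): m["c%d"%i]=[*(A+.135*u(th+i*np.pi/2)),.072]
    return m
def res(p,full=False):
    m=model(p);r=[];lab=[]
    for c,o,off in((ct,top,p[5:7]),(cw,wr,p[7:9])):
        for k in m: r+=list((np.array(proj(c,m[k]))-o[k]-off)/(1 if c is ct else 2.));lab.append(k)
    r+=list(np.array(p[5:9])/[2,2,4,4])
    return (r,lab) if full else r
s=least_squares(res,[.548,-.145,1.54,1.18,.118,0,0,0,0],loss="soft_l1",x_scale=[.01,.01,.1,.1,.01,1,1,1,1],diff_step=1e-3)
p=s.x;print("axle",p[:2].round(4),"empty",np.degrees(p[2]).round(2),"win",np.degrees(p[3]).round(2),"hb",p[4].round(4),"off",p[5:].round(2))
r,l=res(p,True)
for i,k in enumerate(l): print(k,np.round(r[2*i:2*i+2],2),end="; ")
for c,o in((ct,top),(cw,wr)):
    C=[at_z(c,q,.012)[:2] for q in o["pl"]]
    print([ (np.linalg.norm(C[(i+1)%4]-C[i]).round(3),np.degrees(np.arctan2(*(C[(i+1)%4]-C[i])[::-1])).round(2)) for i in range(4)])
m=model(p);print({k:np.round(v,4).tolist() for k,v in m.items()})
E
python3 fit.py
```

```text
axle [ 0.5429 -0.1518] empty 87.61 win 66.75 hb 0.1188 off [-0.06  0.28  0.53  0.13]
hub [0.41 0.32]; btn [-0.39 -0.88]; win [-0.14  0.22]; c0 [ 0.11 -0.23]; c1 [0.11 0.07]; c2 [-0.49 -0.08]; c3 [0.01 0.27]; hub [-0.64  0.99]; btn [-0.38 -0.09]; win [-0.9 -0.5]; c0 [0.57 0.08]; c1 [ 0.53 -0.45]; c2 [0.19 0.3 ]; c3 [ 0.54 -0.54]; [(np.float64(0.428), np.float64(-113.13)), (np.float64(0.215), np.float64(156.43)), (np.float64(0.426), np.float64(67.26)), (np.float64(0.218), np.float64(-23.04))]
[(np.float64(0.425), np.float64(-112.87)), (np.float64(0.217), np.float64(-23.05)), (np.float64(0.426), np.float64(67.0)), (np.float64(0.218), np.float64(157.32))]
{'hub': [0.5429, -0.1518, 0.08], 'btn': [0.6317, 0.0549, 0.1188], 'win': [0.608, -0.0002, 0.104], 'c0': [0.5486, -0.0169, 0.072], 'c1': [0.408, -0.1462, 0.072], 'c2': [0.5373, -0.2867, 0.072], 'c3': [0.6778, -0.1574, 0.072]}
```

```bash
cat > plan.py <<'E'
from h import *
from scipy.spatial.transform import Rotation as Ro
A=np.array([.543,-.152])
def rows(pts,cur=None,dec=3):
    s=read_state();R=Ro.from_rotvec(s["tcp_rot"]).as_matrix();p=np.array(s["tool_pos"]) if cur is None else np.array(cur)
    out=[]
    for q in pts:
        d=np.round(R.T@(np.array(q)-p)/.05,dec);out.append((d+0).tolist());p=p+R@d*.05
    print(out)
def arc(a0,a1,n,r=.075,z=.06): return [[*(A+r*np.array([np.cos(a),np.sin(a)])),z] for a in np.radians(np.linspace(a0,a1,n+1)[1:])]
E
python3 - <<'E'
from plan import *
s=read_state();print(s["tool_pos"],s["tcp_rot"],s["time"])
a=arc(151,151,1)[0];p=np.array(s["tool_pos"])
h=[a[0],a[1],p[2]]
pts=[p+(h-p)*k/4 for k in range(1,5)]
rows(pts+[[*a[:2],z] for z in(.30,.25,.20,.15,.11,.08,.06)])
b=arc(151,300,24);rows(b[:12],a);rows(b[12:],b[11])
E
```

```text
[ 0.5823886  -0.0600895   0.35158326] [5.24476216e-01 3.09705179e+00 6.41065408e-05] 3.9
[[0.404, -0.435, 0.0], [0.404, -0.435, 0.0], [0.405, -0.435, -0.001], [0.404, -0.435, 0.0], [0.0, 0.0, 1.032], [0.001, -0.001, 1.0], [0.0, 0.0, 1.0], [0.001, 0.0, 1.0], [0.0, 0.0, 0.8], [0.0, 0.0, 0.6], [0.0, 0.0, 0.4]]
[[0.019, -0.161, 0.0], [0.001, -0.163, 0.0], [-0.016, -0.161, 0.0], [-0.034, -0.159, 0.0], [-0.05, -0.155, 0.0], [-0.067, -0.148, 0.0], [-0.083, -0.14, 0.0], [-0.097, -0.13, 0.0], [-0.111, -0.119, 0.0], [-0.123, -0.106, 0.0], [-0.134, -0.092, 0.0], [-0.143, -0.077, 0.0]]
[[-0.15, -0.061, 0.0], [-0.157, -0.045, 0.0], [-0.16, -0.028, 0.0], [-0.162, -0.01, 0.0], [-0.162, 0.008, 0.0], [-0.161, 0.025, 0.0], [-0.157, 0.042, 0.0], [-0.151, 0.059, 0.001], [-0.144, 0.075, 0.0], [-0.135, 0.09, 0.0], [-0.125, 0.105, 0.0], [-0.112, 0.117, 0.0]]
```

Call:
apply_moves(fingers=[0,0,0,0,0,0,0,0,0,0,0,0], travel=[[0.404,-0.435,0],[0.404,-0.435,0],[0.404,-0.435,0],[0.404,-0.435,0],[0,0,1],[0,0,1],[0,0,1],[0,0,1],[0,0,0.8],[0,0,0.6],[0,0,0.43],[0,0,0]], rotation=[[0,0,0],[0,0,0],[0,0,0],[0,0,0],[0,0,0],[0,0,0],[0,0,0],[0,0,0],[0,0,0],[0,0,0],[0,0,0],[0,0,0]])

```text
time: 5.1
tool_pos: [0.4743, -0.1151, 0.0565]
tcp_rot: [-0.524, -3.09, -0.001]
wrist_force: [-0.2, 0.1, -0.7]
width: -0.001
grip_force: 0.0
```

Call:
apply_moves(fingers=[0,0,0,0,0,0,0,0,0,0,0,0], travel=[[0.019,-0.161,0],[0.001,-0.163,0],[-0.016,-0.161,0],[-0.034,-0.159,0],[-0.05,-0.155,0],[-0.067,-0.148,0],[-0.083,-0.14,0],[-0.097,-0.13,0],[-0.111,-0.119,0],[-0.123,-0.106,0],[-0.134,-0.092,0],[-0.143,-0.077,0]], rotation=[[0,0,0],[0,0,0],[0,0,0],[0,0,0],[0,0,0],[0,0,0],[0,0,0],[0,0,0],[0,0,0],[0,0,0],[0,0,0],[0,0,0]])

```text
time: 6.3
tool_pos: [0.4907, -0.2067, 0.0596]
tcp_rot: [-0.526, -3.097, -0.0]
wrist_force: [-1.0, 1.2, -0.1]
width: 0.003
grip_force: 0.5
```

```bash
python3 - <<'E'
from h import *
c=read_camera("top");a=c["image"][175:315,240:415]
cv2.imwrite("pics/t2.png",cv2.resize(cv2.cvtColor(a,cv2.COLOR_RGB2BGR),None,fx=4,fy=4,interpolation=cv2.INTER_CUBIC))
s=read_state();print(s["tool_pos"],s["tcp_rot"],s["wrist_force"],s["time"])
E
```

```text
[ 0.49210782 -0.20781419  0.05997488] [ 5.26313336e-01  3.09557741e+00 -1.50063579e-03] [ 0.6481944  -1.87817892  0.32681725] 6.35
```

View pics/t2.png

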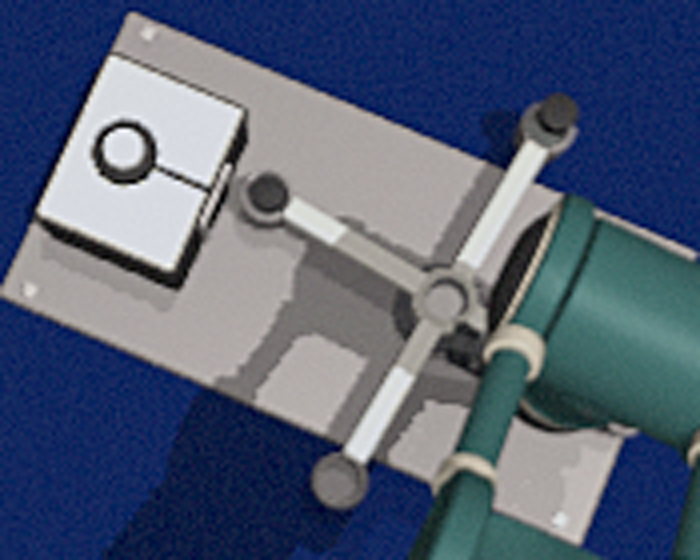

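The wheel has turned about 70°: a short vial now passes the window at (306,224), the empty cup is at (325,295), and the hub at (351,249). The push is working, so I'll continue.

Call:
apply_moves(fingers=[0,0,0,0,0,0,0,0,0,0,0,0], travel=[[-0.15,-0.061,0],[-0.157,-0.045,0],[-0.16,-0.028,0],[-0.162,-0.01,0],[-0.162,0.008,0],[-0.161,0.025,0],[-0.157,0.042,0],[-0.151,0.059,0],[-0.144,0.075,0],[-0.135,0.09,0],[-0.125,0.105,0],[-0.112,0.117,0]], rotation=[[0,0,0],[0,0,0],[0,0,0],[0,0,0],[0,0,0],[0,0,0],[0,0,0],[0,0,0],[0,0,0],[0,0,0],[0,0,0],[0,0,0]])

```text
time: 7.55
tool_pos: [0.5813, -0.2176, 0.0599]
tcp_rot: [0.526, 3.097, -0.0]
wrist_force: [-1.1, -0.6, -0.5]
width: -0.003
grip_force: 0.6
```

```bash
python3 - <<'E'
from plan import *
s=read_state();d=np.array(s["tool_pos"])[:2]-A;print(s["tool_pos"],np.linalg.norm(d),np.degrees(np.arctan2(d[1],d[0]))%360)
for n in("top","scene","wrist"):
    c=read_camera(n)
    if n=="top":
        a=c["image"][175:315,240:415];cv2.imwrite("pics/t3.png",cv2.resize(cv2.cvtColor(a,cv2.COLOR_RGB2BGR),None,fx=4,fy=4,interpolation=cv2.INTER_CUBIC))
    for k in("tall_vial","short_vial_a"):
        for t in tip_of(n,k)[:4]:
            q=at_z(c,t["location"],.034)[:2]-A
            if np.linalg.norm(q)<.16: print(n,k,round(t["p"],2),np.linalg.norm(q).round(3),np.degrees(np.arctan2(q[1],q[0])).round(1)%360)
b=arc(300,314,6,z=.06);rows(b)
E
```

```text
[ 0.58132093 -0.21760789  0.05985739] 0.07597952955454768 300.2887827838424
top tall_vial 0.43 0.132 45.3
top short_vial_a 0.64 0.136 142.6
scene short_vial_a 0.52 0.131 323.8
scene short_vial_a 0.49 0.121 142.8
[[-0.035, 0.066, -0.003], [-0.037, 0.049, 0.0], [-0.035, 0.05, 0.0], [-0.032, 0.051, 0.0], [-0.031, 0.053, 0.0], [-0.029, 0.054, 0.0]]
```

View pics/t3.png

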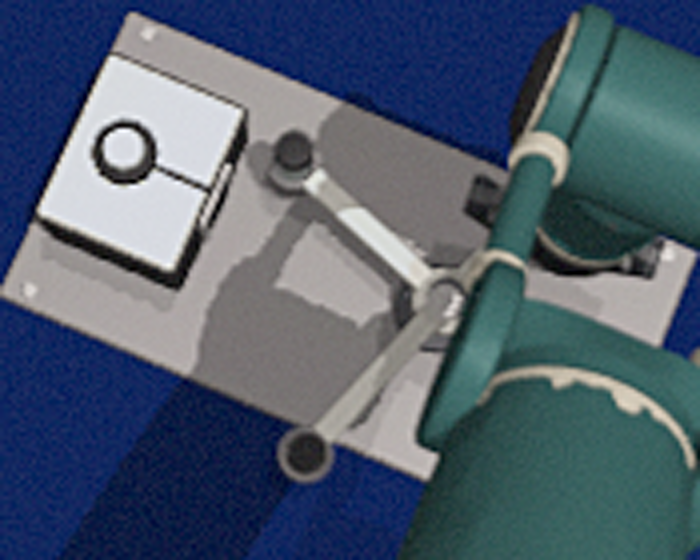

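The tall vial's cup, cap at (313,213), is now approaching the window, and the short-vial cup is at (316,288). I'll measure the angle left from the cup picks.

```bash
python3 - <<'E'
from plan import *
c=read_camera("top")
T=lambda u,v:(240+u/4-.4,175+v/4-.4)
for u,v in((305,454),(292,172),(297,170)):
    q=at_z(c,T(u,v),.072)[:2]-A;print(np.linalg.norm(q).round(4),np.degrees(np.arctan2(q[1],q[0])))
a=at_z(c,T(305,454),.072)[:2]
E
```

```text
0.1338 137.52058876724345
0.1312 49.81713597782733
0.1296 48.42311242537385
```

Call:
apply_moves(fingers=[0,0,0,0,0,0,0,0], travel=[[-0.036,0.06,0],[-0.037,0.049,0],[-0.035,0.05,0],[-0.032,0.051,0],[-0.031,0.053,0],[-0.029,0.054,0],[-0.023,0.045,0],[0,0,0]], rotation=[[0,0,0],[0,0,0],[0,0,0],[0,0,0],[0,0,0],[0,0,0],[0,0,0],[0,0,0]])

```text
time: 8.85
tool_pos: [0.5977, -0.2041, 0.0599]
tcp_rot: [0.526, 3.096, 0.0]
wrist_force: [-0.2, -0.1, -0.5]
width: 0.004
grip_force: 0.0
```

```bash
python3 - <<'E'
from plan import *
s=read_state();d=np.array(s["tool_pos"])[:2]-A;print(s["tool_pos"],np.linalg.norm(d),np.degrees(np.arctan2(d[1],d[0]))%360,s["wrist_force"])
t=read_camera("top");w=read_camera("wrist")
f=cv2.INTER_CUBIC
a=cv2.resize(cv2.cvtColor(t["image"][175:315,240:365],cv2.COLOR_RGB2BGR),None,fx=4,fy=4,interpolation=f)
b=cv2.resize(cv2.cvtColor(w["image"],cv2.COLOR_RGB2BGR),(300,225))
o=np.zeros((560,800,3),np.uint8);o[:,:500]=a;o[:225,500:]=b;cv2.imwrite("pics/t4.png",o)
E
```

```text
[ 0.59768508 -0.20410115  0.05991666] 0.0755313686079886 316.3861289353725 [-0.24528153 -0.08714141 -0.53656968]
```

View pics/t4.png

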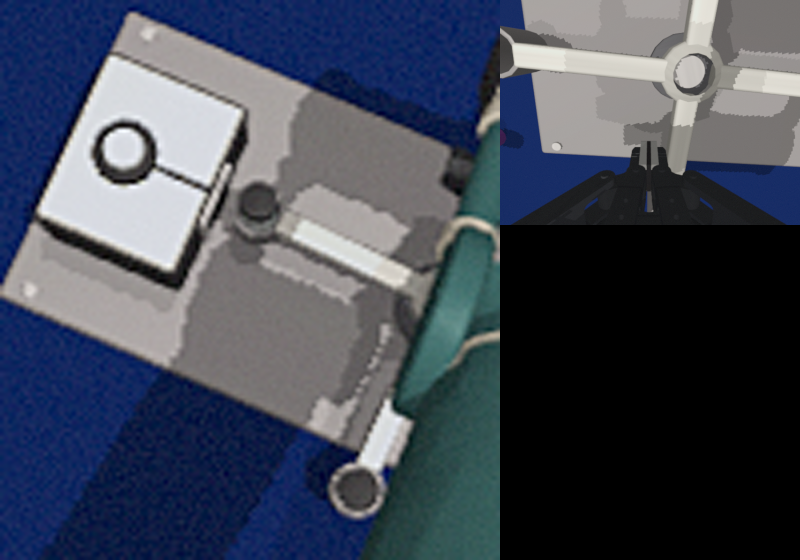

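The tall cup is nearly in front of the window (crop 258,210) and the short-vial cup is at (357,491). I'll compute the angle, then rise for a clean look.

```bash
python3 - <<'E'
from plan import *
c=read_camera("top")
T=lambda u,v:(240+u/4-.4,175+v/4-.4)
for u,v in((357,491),):
    q=at_z(c,T(u,v),.072)[:2]-A;print(np.linalg.norm(q).round(4),np.degrees(np.arctan2(q[1],q[0])))
E
```

```text
0.1346 154.90537172128438
```

Call:
apply_moves(fingers=[0,0,0,0,0,0,0,0,0,0,0], travel=[[0,-0.1,0],[0,0,-0.5],[0,0,-1],[0,0,-1],[0,0,-1],[0,0,-1],[0,0,-1],[0,0.4,0],[0,0.4,0],[0,0,0],[0,0,0]], rotation=[[0,0,0],[0,0,0],[0,0,0],[0,0,0],[0,0,0],[0,0,0],[0,0,0],[0,0,0],[0,0,0],[0,0,0],[0,0,0]])

```text
time: 10.1
tool_pos: [0.6084, -0.1715, 0.3345]
tcp_rot: [-0.525, -3.097, 0.001]
wrist_force: [-0.4, 0.7, -0.3]
width: 0.001
grip_force: 0.0
```

```bash
python3 - <<'E'
from plan import *
s=read_state();print(s["tool_pos"],s["time"])
c=read_camera("wrist");np.savez("w5.npz",**{k:c[k] for k in("image","fx","fy","cx","cy","extrinsics")})
print([proj(c,[*A,.08])])
# rectified views: x' along world; at spoke plane z=.076 and plate plane z=.012, 1 mm/px, rotated so that 67deg is to the right
def rect(z,half=(290,190)):
    ph=np.radians(67);u=np.array([np.cos(ph),np.sin(ph)]);v=np.array([np.sin(ph),-np.cos(ph)])
    X,Y=np.meshgrid(np.arange(-half[0],half[0]),np.arange(-half[1],half[1]))
    P=A[None,None]+.001*(X[...,None]*u+Y[...,None]*v)
    E=np.array(c["extrinsics"]);q=np.concatenate([P,np.full(P.shape[:2]+(1,),z)],-1)@E[:3,:3].T+E[:3,3]
    return cv2.remap(c["image"],(c["fx"]*q[...,0]/q[...,2]+c["cx"]).astype(np.float32),(c["fy"]*q[...,1]/q[...,2]+c["cy"]).astype(np.float32),cv2.INTER_LINEAR)
a=rect(.076);b=rect(.012)
cv2.imwrite("pics/r76.png",cv2.cvtColor(a,cv2.COLOR_RGB2BGR));cv2.imwrite("pics/r12.png",cv2.cvtColor(b,cv2.COLOR_RGB2BGR))
o=np.vstack([a[40:340],b[40:340]]);cv2.imwrite("pics/r.png",cv2.cvtColor(o,cv2.COLOR_RGB2BGR))
E
```

```text
[ 0.60835474 -0.17153162  0.33451408] 10.1
[[313.7, 123.7]]
```

View pics/r.png

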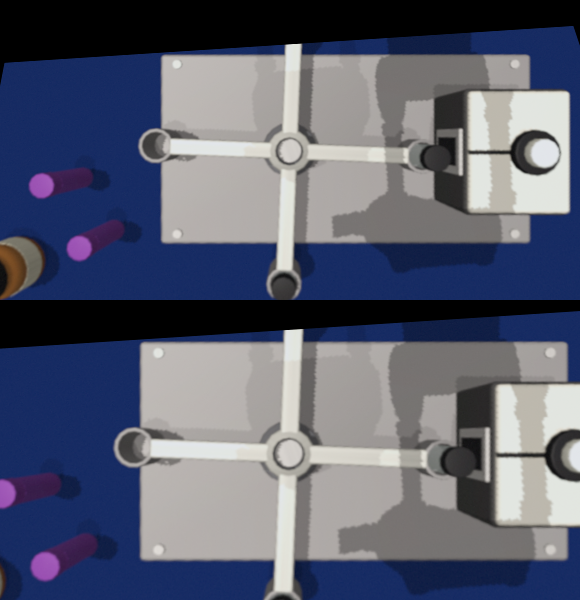

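In the rectified view (67° pointing right), the plate edges are level. The spoke line runs from (155,145) to (418,155), so about 2° more anticlockwise is needed. I'll fit it exactly.

```bash
cat > ang.py <<'E'
import sys,numpy as np,cv2
from h import *
A=np.array([.543,-.152])
def rect(c,z,half=(290,190)):
    ph=np.radians(67);u=np.array([np.cos(ph),np.sin(ph)]);v=np.array([np.sin(ph),-np.cos(ph)])
    X,Y=np.meshgrid(np.arange(-half[0],half[0]),np.arange(-half[1],half[1]))
    P=A[None,None]+.001*(X[...,None]*u+Y[...,None]*v)
    E=np.array(c["extrinsics"]);q=np.concatenate([P,np.full(P.shape[:2]+(1,),z)],-1)@E[:3,:3].T+E[:3,3]
    return cv2.cvtColor(cv2.remap(c["image"],(c["fx"]*q[...,0]/q[...,2]+c["cx"]).astype(np.float32),(c["fy"]*q[...,1]/q[...,2]+c["cy"]).astype(np.float32),cv2.INTER_LINEAR),cv2.COLOR_RGB2GRAY).astype(float)
def edge(I,xs,lo,hi,sign):
    I=cv2.GaussianBlur(I,(0,0),1.2);g=np.diff(I,axis=0)*sign
    y=[]
    for x in xs:
        k=lo+int(np.argmax(g[lo:hi,x]));n=g[k-1:k+2,x];y.append(k+.5*(n[0]-n[2])/(n[0]-2*n[1]+n[2]))
    y=np.array(y);xs=np.array(xs);m=np.ones(len(xs),bool)
    for _ in range(4):
        f=np.polyfit(xs[m],y[m],1);r=abs(y-np.polyval(f,xs));m=r<max(1,2*np.median(r))
    return np.degrees(np.arctan(f[0])).round(2),np.polyval(f,290).round(2),int(m.sum())
c=read_camera("wrist");a=rect(c,.076);b=rect(c,.012)
print("long spoke edges CW deg:")
for xs in(range(180,265),range(315,395),list(range(180,265))+list(range(315,395))):
    print(edge(a,xs,175,191,1),edge(a,xs,191,207,-1))
aT=a.T.copy()
for xs in(range(105,165),range(215,290)):print("cross",edge(aT,xs,275,291,1),edge(aT,xs,291,307,-1))
print("plate",edge(b,range(150,540),70,95,1),edge(b,range(150,330),290,310,-1))
E
python3 ang.py
```

```text
long spoke edges CW deg:
(np.float64(2.71), np.float64(183.47), 85) (np.float64(1.74), np.float64(196.65), 85)
(np.float64(2.11), np.float64(183.2), 80) (np.float64(2.42), np.float64(197.08), 80)
(np.float64(2.32), np.float64(182.99), 165) (np.float64(2.23), np.float64(197.26), 165)
cross (np.float64(-2.34), np.float64(277.12), 60) (np.float64(-2.23), np.float64(292.12), 60)
cross (np.float64(-2.71), np.float64(276.79), 75) (np.float64(-1.89), np.float64(292.3), 75)
plate (np.float64(-0.08), np.float64(81.2), 370) (np.float64(-0.09), np.float64(299.18), 166)
```

Call:
apply_moves(fingers=[0,0,0,0,0,0,0,0,0,0,0,0], travel=[[0,-0.4,0],[0,-0.4,0],[0,0,1],[0,0,1],[0,0,1],[0,0,1],[0,0,1],[0,0,0.5],[0,0,0],[0,0.05,0],[0,0.05,0],[0,0,0]], rotation=[[0,0,0],[0,0,0],[0,0,0],[0,0,0],[0,0,0],[0,0,0],[0,0,0],[0,0,0],[0,0,0],[0,0,0],[0,0,0],[0,0,0]])

```text
time: 11.4
tool_pos: [0.5993, -0.205, 0.0628]
tcp_rot: [0.525, 3.092, -0.002]
wrist_force: [0.6, -0.2, 0.7]
width: 0.002
grip_force: 0.0
```

Call:
apply_moves(fingers=[0,0,0,0,0,0], travel=[[-0.006,0.014,0],[-0.006,0.014,0],[-0.006,0.014,0],[-0.006,0.014,0],[0,0,0],[0,0,0]], rotation=[[0,0,0],[0,0,0],[0,0,0],[0,0,0],[0,0,0],[0,0,0]])

```text
time: 12.0
tool_pos: [0.599, -0.202, 0.0596]
tcp_rot: [-0.526, -3.097, -0.0]
wrist_force: [-0.3, -0.5, 0.6]
width: -0.0
grip_force: 0.2
```

Call:
apply_moves(fingers=[0,0,0,0,0,0,0,0,0,0,0], travel=[[0,-0.1,0],[0,0,-0.5],[0,0,-1],[0,0,-1],[0,0,-1],[0,0,-1],[0,0,-1],[0,0.4,0],[0,0.4,0],[0,0,0],[0,0,0]], rotation=[[0,0,0],[0,0,0],[0,0,0],[0,0,0],[0,0,0],[0,0,0],[0,0,0],[0,0,0],[0,0,0],[0,0,0],[0,0,0]])

```text
time: 13.1
tool_pos: [0.6103, -0.1691, 0.3342]
tcp_rot: [-0.525, -3.096, 0.0]
wrist_force: [-0.8, -0.7, 0.3]
width: -0.002
grip_force: 0.0
```

```bash
python3 ang.py
```

```text
long spoke edges CW deg:
(np.float64(1.05), np.float64(183.32), 85) (np.float64(0.08), np.float64(196.55), 85)
(np.float64(0.52), np.float64(183.12), 80) (np.float64(0.62), np.float64(197.2), 80)
(np.float64(0.72), np.float64(182.91), 165) (np.float64(0.59), np.float64(197.19), 165)
cross (np.float64(-0.66), np.float64(279.98), 60) (np.float64(-0.66), np.float64(294.68), 60)
cross (np.float64(-1.1), np.float64(279.46), 75) (np.float64(-0.3), np.float64(294.92), 75)
plate (np.float64(-0.06), np.float64(81.17), 369) (np.float64(-0.07), np.float64(299.14), 170)
```

Call:
apply_moves(fingers=[0,0,0,0,0,0,0,0,0,0,0,0], travel=[[0,-0.4,0],[0,-0.4,0],[0,0,1],[0,0,1],[0,0,1],[0,0,1],[0,0,1],[0,0,0.5],[0,0,0],[0,0.04,0],[0,0.03,0],[0,0,0]], rotation=[[0,0,0],[0,0,0],[0,0,0],[0,0,0],[0,0,0],[0,0,0],[0,0,0],[0,0,0],[0,0,0],[0,0,0],[0,0,0],[0,0,0]])

```text
time: 14.35
tool_pos: [0.6008, -0.2043, 0.0628]
tcp_rot: [0.526, 3.092, -0.001]
wrist_force: [0.9, 0.2, 0.2]
width: -0.0
grip_force: 0.0
```

Call:
apply_moves(fingers=[0,0,0,0,0,0,0,0], travel=[[0,0.01,0],[0,0.01,0],[0,0.01,0],[-0.003,0.007,0],[-0.003,0.007,0],[-0.002,0.005,0],[0,0,0],[0,0,0]], rotation=[[0,0,0],[0,0,0],[0,0,0],[0,0,0],[0,0,0],[0,0,0],[0,0,0],[0,0,0]])

```text
time: 15.15
tool_pos: [0.5998, -0.2014, 0.0597]
tcp_rot: [-0.527, -3.097, 0.0]
wrist_force: [0.0, -0.9, 1.2]
width: -0.001
grip_force: 0.4
```

Call:
apply_moves(fingers=[0,0,0,0,0,0,0,0,0,0,0], travel=[[0,-0.1,0],[0,0,-0.5],[0,0,-1],[0,0,-1],[0,0,-1],[0,0,-1],[0,0,-1],[0,0.4,0],[0,0.4,0],[0,0,0],[0,0,0]], rotation=[[0,0,0],[0,0,0],[0,0,0],[0,0,0],[0,0,0],[0,0,0],[0,0,0],[0,0,0],[0,0,0],[0,0,0],[0,0,0]])

```text
time: 16.25
tool_pos: [0.6111, -0.1683, 0.3343]
tcp_rot: [-0.525, -3.096, 0.001]
wrist_force: [1.0, 0.0, 0.5]
width: 0.001
grip_force: 0.0
```

```bash
python3 ang.py; python3 - <<'E'
from plan import *
s=read_state();p=np.array(s["tool_pos"]);print(p,s["time"])
c=read_camera("wrist")
for t in tip_of("wrist","button_top")[:2]:
    for z in(.114,.119): 
        q=at_z(c,t["location"],z);print(t["p"],t["location"],q,np.linalg.norm(q[:2]-A))
u=np.array([np.cos(np.radians(67)),np.sin(np.radians(67))]);b=A+.225*u;print("pred",b,proj(c,[*b,.114]),proj(c,[*b,.119]))
x0,y0=map(int,np.array(proj(c,[*b,.117]))-[50,50]);im=cv2.cvtColor(c["image"][max(y0,0):y0+100,x0:x0+100],cv2.COLOR_RGB2BGR);print(x0,y0,im.shape)
cv2.imwrite("pics/btn.png",cv2.resize(im,None,fx=4,fy=4))
rows([p+(np.array([*b,.3])-p)*k/6 for k in range(1,7)])
E
```

```text
long spoke edges CW deg:
(np.float64(0.43), np.float64(183.31), 85) (np.float64(-0.58), np.float64(196.48), 85)
(np.float64(-0.05), np.float64(183.06), 80) (np.float64(-0.05), np.float64(197.18), 80)
(np.float64(0.1), np.float64(182.91), 165) (np.float64(-0.06), np.float64(197.15), 165)
cross (np.float64(0.05), np.float64(281.26), 60) (np.float64(0.01), np.float64(295.88), 60)
cross (np.float64(-0.46), np.float64(280.56), 75) (np.float64(0.28), np.float64(295.99), 75)
plate (np.float64(-0.05), np.float64(81.14), 368) (np.float64(-0.07), np.float64(299.15), 166)
[ 0.61095057 -0.16866702  0.33413485] 16.3
0.75 [567.0, 144.9] [0.63676922 0.06038605 0.114     ] 0.2321648118073474
0.75 [567.0, 144.9] [0.63533161 0.05761621 0.119     ] 0.22905038672999706
pred [0.6309145  0.05511359] [560.1, 140.6] [563.4, 141.0]
512 90 (100, 100, 3)
[[0.185, 0.732, 0.113], [0.184, 0.726, 0.114], [0.184, 0.726, 0.114], [0.184, 0.726, 0.113], [0.184, 0.726, 0.114], [0.184, 0.726, 0.114]]
```

View pics/btn.png

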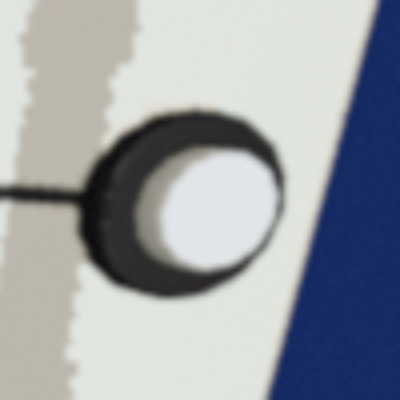

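The wheel is aligned to within 0.1°. In the crop, the button's white top is centred at (567,142), which matches (0.631, 0.055) at z ≈ 0.122. Next I'll go above it.

Call:
apply_moves(fingers=[0,0,0,0,0,0,0,0,0,0,0,0], travel=[[0.184,0.728,0],[0.184,0.728,0],[0.184,0.728,0],[0.184,0.728,0],[0.184,0.728,0],[0.184,0.728,0],[0,0,1],[0,0,1],[0,0,1],[0,0,0.68],[0,0,0],[0,0,0]], rotation=[[0,0,0],[0,0,0],[0,0,0],[0,0,0],[0,0,0],[0,0,0],[0,0,0],[0,0,0],[0,0,0],[0,0,0],[0,0,0],[0,0,0]])

```text
time: 17.6
tool_pos: [0.6313, 0.0555, 0.1506]
tcp_rot: [-0.527, -3.096, 0.001]
wrist_force: [-0.3, 0.2, 0.6]
width: 0.003
grip_force: 0.0
```

Call:
apply_moves(fingers=[0,0,0,0,0,0,0,0], travel=[[0,0,0.1],[0,0,0.1],[0,0,0.1],[0,0,0.1],[0,0,0.1],[0,0,0],[0,0,0],[0,0,0]], rotation=[[0,0,0],[0,0,0],[0,0,0],[0,0,0],[0,0,0],[0,0,0],[0,0,0],[0,0,0]])

```text
time: 18.4
tool_pos: [0.6313, 0.0561, 0.1259]
tcp_rot: [-0.526, -3.097, 0.0]
wrist_force: [0.4, -0.3, 0.9]
width: -0.001
grip_force: 0.5
```

Position is good, so I'll press in small steps and watch the force.

Call:
apply_moves(fingers=[0,0,0,0,0], travel=[[0,0,0.03],[0,0,0.03],[0,0,0.02],[0,0,0],[0,0,0]], rotation=[[0,0,0],[0,0,0],[0,0,0],[0,0,0],[0,0,0]])

```text
time: 18.9
tool_pos: [0.6316, 0.0561, 0.122]
tcp_rot: [0.526, 3.097, 0.0]
wrist_force: [-0.7, -0.1, 2.8]
width: -0.004
grip_force: 1.4
```

Call:
apply_moves(fingers=[0,0,0,0], travel=[[0,0,0.02],[0,0,0.02],[0,0,0],[0,0,0]], rotation=[[0,0,0],[0,0,0],[0,0,0],[0,0,0]])

```text
time: 19.3
tool_pos: [0.6316, 0.0561, 0.1201]
tcp_rot: [0.526, 3.097, 0.0]
wrist_force: [-1.1, 0.0, 4.2]
width: 0.002
grip_force: 2.3
```

Call:
apply_moves(fingers=[0,0,0,0], travel=[[0,0,0.02],[0,0,0.02],[0,0,0],[0,0,0]], rotation=[[0,0,0],[0,0,0],[0,0,0],[0,0,0]])

```text
time: 19.7
tool_pos: [0.6317, 0.0561, 0.1199]
tcp_rot: [0.526, 3.096, 0.0]
wrist_force: [-6.1, -0.1, 12.7]
width: -0.001
grip_force: 6.5
```

The force passed the 4 N spring limit and then jumped to 12.7 N at a hard stop, so the button is fully down. I'll release and clear.

Call:
apply_moves(fingers=[0,0,0,0,0,0,0,0,0,0,0], travel=[[0,0,-0.1],[0,0,-0.2],[0,0,-0.5],[0,0,-1],[0,0,-1],[0,0,-1],[0.4,0,-0.6],[0.5,0,0],[0.5,0,0],[0,0,0],[0,0,0]], rotation=[[0,0,0],[0,0,0],[0,0,0],[0,0,0],[0,0,0],[0,0,0],[0,0,0],[0,0,0],[0,0,0],[0,0,0],[0,0,0]])

```text
time: 20.8
tool_pos: [0.5651, 0.0792, 0.3377]
tcp_rot: [0.526, 3.097, -0.0]
wrist_force: [0.7, -0.5, -0.3]
width: -0.0
grip_force: 0.0
```

```bash
python3 ang.py; python3 - <<'E'
from plan import *
s=read_state();print(s["tool_pos"],s["time"],s["wrist_force"])
f=cv2.INTER_CUBIC;c=read_camera("scene");print([ (k,np.round(t["location"],0),round(t["p"],2)) for k in("wash_bottle","beaker","jar") for t in tip_of("scene",k)[:1]])
cv2.imwrite("pics/end.png",cv2.resize(cv2.cvtColor(c["image"][130:350,90:490],cv2.COLOR_RGB2BGR),None,fx=2,fy=2,interpolation=f))
E
```

```text
long spoke edges CW deg:
(np.float64(0.07), np.float64(182.16), 85) (np.float64(-0.35), np.float64(197.01), 85)
(np.float64(0.11), np.float64(182.12), 80) (np.float64(-0.27), np.float64(197.82), 80)
(np.float64(0.07), np.float64(182.17), 165) (np.float64(0.0), np.float64(197.47), 165)
cross (np.float64(-0.1), np.float64(280.91), 60) (np.float64(-0.01), np.float64(296.47), 60)
cross (np.float64(-0.68), np.float64(280.34), 75) (np.float64(-0.01), np.float64(296.4), 75)
plate (np.float64(-0.01), np.float64(80.17), 365) (np.float64(-0.07), np.float64(298.85), 166)
[0.56554056 0.07905296 0.33747869] 20.85 [-0.25969418 -0.19948753 -0.89414782]
[('wash_bottle', array([432., 205.]), 0.91), ('beaker', array([460., 228.]), 0.98), ('jar', array([118., 341.]), 0.8)]
```

View pics/end.png

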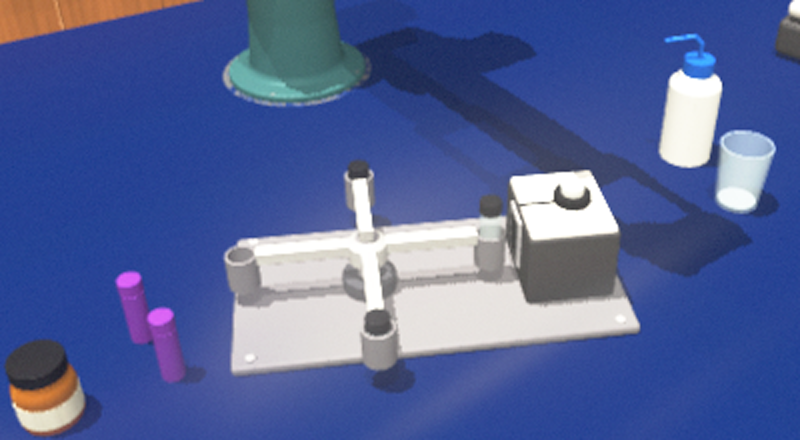

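The tall vial stands at the window (crop 489,225), the button is back up (572,190), and the bottle, beaker, jar and vials are where they were. I'm handing the job in.

```bash
python3 -c "
from workcell import *
print(finish_job())"
```

```text
the job is handed in; nothing more can be done
None
```

The tall vial is at rest in front of the reader's window (spoke within about 0.1° of square); I then pressed the button fully down once, it came back up, and I handed the job in with the arm clear and nothing else disturbed.

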